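Hold the filler cap at its vent mark on the header tank

TASK

Pull the blue-handled filler cap up out of its spring clip on the rail and fit it on the filler neck of the aluminium header tank, its tabs down through the two notches. Press it down against its spring and turn it clockwise (seen from above) half-way to the lock, so that the blue bar points along the yellow vent marks, and do not let it click round to the red lock marks. Finish with the cap still gripped and held steady there, so that the pressure gauge can be zeroed, and leave the other caps and everything else on the bench where they are.

Things in the scene. Friction and masses are not known exactly. Their poses are not given: they have to be found in the camera images.
- cap_grip (a point): The filler cap to fit: black, 62 mm across, blue grip bar on top. Centre of the bar. z up; x along the bar, which is 52 mm long (x), 16 mm wide (y, grip across it) and 24 mm high (12 below to 12 above this point), a white dash at each end. Cap's flat top 12 mm and skirt's lower edge 25 mm below. Mass about 0.13 kg. In the rail the bar lies across the rail, within 12 degrees.
- cap: The same cap, origin on its axis at the skirt's lower edge, same axes. Two steel tabs, 10 mm wide, 3 mm thick, turn inwards at that edge at +x and -x, under the bar's ends (a half turn makes no difference).
- cap_valve (a joint): Spring of the 27 mm rubber valve disc in the middle of the cap's underside: 0 when hanging 10 mm below the skirt's edge, grows as it is pushed up into the cap, at most 0.012 m. 2 N at first touch plus 0.9 N per mm.
- neck_entry (a point): Centre of the filler neck's mouth, on top of its flange, 147 mm above the bench, 30 mm above the tank's flat lid (tank 120 mm across, fixed). z up; x and -x point to the two entry notches and the black marks on the lid. Flange 52 mm across, 3 mm thick; notches 16 to 20 mm wide; bore 32 mm, valve seat 10 mm down. The cap goes on with its bar along x, within 7 degrees and 1.5 mm.
- neck_vent (a point): Same point; x and -x point to the yellow vent marks on the lid, 45 degrees clockwise (from above) of the notches, half-way to the lock: the bar is to point along this. Tabs are under the flange and free to turn with the bar's centre 15 mm (cap bottomed, about 10 N) to 19 mm above this point; once turned, the spring lifts it to 19 mm. A stop blocks it 13 degrees the other way.
- neck_lock (a point): Same point; x and -x point to the red lock marks, 90 degrees clockwise of the notches. A cam bump resists from about 55 degrees on and the cap clicks in behind it near 80 to 90.
- gauge_top (a point): Highest point of the white-faced pressure gauge fixed to the tank, 110 mm from the neck's axis, at the height of the neck's lower half.
- rail: Aluminium clip rail 335 mm long (y), 68 mm (x), 22 mm high, fixed; origin at the centre of its underside. Three caps stand on its top at y = -105, 0, +105 mm, in varying order. Two steel leaf springs at +x and -x of each cap, 47 mm above the bench, overhang its rim by 1.5 mm; a straight upward pull of about 7 to 10 N over the first 15 mm frees it.
- cap_red_grip (a point): A like cap with a red bar, on the rail, to be left alone; point at the centre of its bar.
- cap_grey_grip (a point): A like cap with a grey bar, on the rail, to be left alone; point at the centre of its bar.
- tape: Roll of brown packing tape lying flat, 100 mm across, 48 mm high; origin at the centre of its underside. Leave alone.
- can: Upright paint spray can, 65 mm across, 190 mm high; origin at the centre of its underside. Leave alone.
- carton: Small sealed cardboard carton 100 x 150 x 70 mm; origin at the centre of its underside. Leave alone.
- mug: Blue mug, 82 mm across, 95 mm high; origin at the centre of its underside. Leave alone.
- clamp_box: Small orange open tray of hose clips, 90 x 120 x 45 mm; origin at the centre of its underside. Leave alone.
There are look-alikes about, which are no part of the job. What is shaped like the cap but orange or pink is not meant.

How it is judged:
By the outcome, as a careful person would: the job done as asked, in the order asked, and still so for the second after the job is handed in, while the arm keeps its last pose, push and grip.
It also fails if it takes over 51 s, if anything falls off the work surface, if the arm or the gripper's body presses on something with over 40 N, if the wrist force passes 120 N, or if a joint passes its speed limit or range.

ROBOT

A 6-joint arm with a two-finger parallel gripper is mounted at the origin on the work surface. World frame = base frame: x ahead of the robot, y to its left, z up, the work surface at z = 0. Lengths are in m, angles in rad, forces in N, time in s.
With the tool pointing down it reaches from about 0.25 to 0.725 m from the base axis. Payload 4 kg.
Tool frame: the origin (TCP) lies between the finger pads; the fingertips stand 11 mm ahead of it and the grasp point (between the pads) lies 8 mm behind it (bot.tip_extent is the distance from the TCP to the fingertips, in m); z points along the fingers, y is the line along which they close (so a half turn about z gives the same grasp; the last joint's range is limited). The gripper opens to 85 mm and grips with 20 to 120 N. Pads are 22 mm wide; open, the fingers measure 114 mm over their backs; the gripper's body (76 mm by 85 mm) begins 54 mm behind the grasp point. The pads swing forward as they close: fully open they stand 13 mm farther back than shut.
Start: joints at [-1.166, 0.241, 0.005, 1.335, 0, 1.571], TCP at [0.197, -0.46, 0.242] pointing down, gripper open.
Joint ranges: [-2.72, 2.72], [-1.05, 1.87], [-1.09, 1.28], [-1.99, 2.15], [-1.42, 1.44], [-3.14, 3.14]. Speed limits (rad/s): [2.79, 2.79, 3.14, 3.14, 3.14, 3.14].

INTERFACE

Orientations are given as a unit quaternion [x, y, z, w].
In Python, from workcell import bot gives the robot as it stands. The module is installed in compiled form; this text tells all that it offers.
- The arm moves only by the tool drive_tool, never from a script. Its argument "rows" is a list of rows, each an object of numbers: "dx", "dy", "dz": the shift along the tool's x, y, z in units of 50 mm (1.0 is 50 mm); "wx", "wy", "wz": the turn, a rotation vector about the tool's x, y, z in units of 5 degrees (1.0 is 5 degrees); "hand": the finger opening in mm, from 0 to 85.4. A call has 1 to 20 rows; each row is the pose to reach, as a shift and turn from the pose commanded when the call began, along the tool's axes at that moment; what a row does not reach only later rows make up. A row lasts 1/10 s, in which the tool goes at most 50 mm and 8.59 degrees, less where a joint would pass 70% of its speed; a pose out of reach is approached as far as the arm can. A call with a gripper value outside its range is refused whole. The fingers move at their own pace and stop on an object; the grip force is fixed at half the most. Time passes only in rows, so rows that repeat a pose let the fingers close. It gives the time, the measured TCP pose, the force, the opening and the grip force at its end, in the units of the state.
- bot.get_obs(): the state, without advancing time (a new reading comes with each control period).
- bot.camera(name): name is "scene" or "side" or "wrist"; returns the picture (420x560x3 uint8, red, green, blue); there is no depth.
- bot.get_calibration(name): a dict with "vfov" (degrees; the focal length in pixels is half the picture's height over the tangent of half this angle, whatever the lens; pixels are square), "cx", "cy" (the principal point, pixels), "origin" and "rotation" of the camera in the world; the wrist camera has in their place "mount" (4x4, takes a point from camera to tool coordinates, whose origin is the TCP and whose axes are the flange's). Camera axes: x right, y up, looking along -z (the intrinsics and any distortion apply to the point x, -y, -z); pixel columns grow to the right and rows downward; lengths in m; the calibration is good to about 2 mm. A picture is of the moment at which its call begins: read the wrist's pose just before it. get_calibration takes no time and is no camera call.
- bot.job_done(): hands the job in; it is judged then, once.
Trained networks look in the newest picture that a camera, given by its name, has taken for a name from the list of things; names that differ only in an ending like _2 or _b are one class to them, and where a whole thing is asked for, a point or a joint stands for the part that bears it (a point fixed in the world has none). Each returns a list of dicts, best first, with "score" (0 to 1); they miss things now and then, are a little off and sometimes report something else, mostly with a low value. They report only what shows in the picture. A call takes as long as a camera call. They do not tell look-alikes from the thing itself.
- bot.look_for(camera, thing): "extent" ([centre column, centre row, width, height] in pixels, round what is visible of it).
- bot.outline_of(camera, thing): "region" (420x560 bool, what is visible of it) and "extent" ([centre column, centre row, width, height] in pixels, round what is visible of it).
The state is a dict: "clock": time; "joint_pos": joint angles; "joint_vel": joint speeds; "tau": joint torques, N m; "eef_pos": TCP position; "tool_rot": TCP orientation; "ft_force": force on the tool from outside, world axes, zero at the start; "ft_torque": the same for the moment, N m; "grip_width": finger opening in m; "grasp_force": force on a finger pad.
Only numpy, scipy, OpenCV 4.12 (cv2) and the standard library are available. Lean on these libraries where they do the work, as an engineer would, in place of code of your own. Each camera call takes 0.05 s, during which the arm holds its last target. There are 200 camera calls.

## Working session

There is one attempt and no reset: what is moved stays moved. The work goes in short steps, Python scripts to look and compute and a tool call to move; the robot and the scene stay as the last step left them, time stands still between calls to the robot, and variables do not carry over. Pictures are saved under pics/ and viewed, at most 10 in all, crops included, and the job is handed in when it is done.

Besides the shell and the picture viewer there is one more tool, called after "Call:" by a JSON object that holds its "method" and its "body", one argument or row to a line. drive_tool: Moves the arm, as the interface text tells. Its arguments: {"type":"object","properties":{"rows":{"type":"array","items":{"type":"object","properties":{"dx":{"type":"number"},"dy":{"type":"number"},"dz":{"type":"number"},"wx":{"type":"number"},"wy":{"type":"number"},"wz":{"type":"number"},"hand":{"type":"number"}}}}},"required":["rows"]}

```bash
mkdir -p pics; cat > h.py <<'E'
import numpy as np, cv2, json
from scipy.spatial.transform import Rotation as R
from workcell import bot
def save(n,im,box=None,s=1):
    if box: im=im[box[1]:box[3],box[0]:box[2]]
    im=cv2.resize(im,None,fx=s,fy=s,interpolation=cv2.INTER_CUBIC)
    cv2.imwrite('pics/'+n,im[:,:,::-1])
def cam(name,obs=None):
    c=bot.get_calibration(name); f=210/np.tan(np.radians(c['vfov'])/2)
    if 'mount' in c:
        o=obs or bot.get_obs(); M=np.array(c['mount']); T=np.eye(4); T[:3,:3]=R.from_quat(o['tool_rot']).as_matrix(); T[:3,3]=o['eef_pos']
        W=T@M; return f,c['cx'],c['cy'],W[:3,3],W[:3,:3]
    return f,c['cx'],c['cy'],np.array(c['origin']),np.array(c['rotation'])
def back(cm,u,v,z):
    f,cx,cy,o,Rm=cm; d=Rm@np.array([(u-cx)/f,-(v-cy)/f,-1.]); return o+d*(z-o[2])/d[2]
def proj(cm,p):
    f,cx,cy,o,Rm=cm; q=Rm.T@(np.array(p)-o); return np.array([cx+f*q[0]/-q[2],cy-f*q[1]/-q[2]])
E
cat > a.py <<'E'
from h import *
for n in ['scene','side','wrist']:
    c=bot.get_calibration(n); print(n,{k:(np.round(v,3).tolist() if not isinstance(v,str) else v) for k,v in c.items()})
a=bot.camera('scene'); b=bot.camera('side'); np.save('s.npy',a); np.save('d.npy',b)
save('scene0.png',a,s=1.42); save('side0.png',b,s=1.42)
for n in ['scene','side']:
    for t in ['cap_grip','neck_entry','rail','cap_red_grip','cap_grey_grip','gauge_top']:
        try: print(n,t,[(round(r['score'],2),np.round(r['extent']).tolist()) for r in bot.look_for(n,t)[:4]])
        except Exception as e: print(t,e)
o=bot.get_obs(); print(o['clock'],o['eef_pos'],o['tool_rot'])
E
python3 a.py
```

```text
scene {'vfov': 50.553, 'cx': 276.891, 'cy': 211.67, 'origin': [1.52, 0.12, 0.884], 'rotation': [0.275, 0.334, 0.704, 0.562]}
side {'vfov': 56.876, 'cx': 282.81, 'cy': 205.89, 'origin': [0.22, 0.621, 0.813], 'rotation': [-0.104, 0.396, 0.883, -0.228]}
wrist {'vfov': 64.001, 'cx': 291.318, 'cy': 218.694, 'mount': [[-0.0, 0.96, 0.281, 0.072], [1.0, 0.0, -0.0, -0.002], [-0.0, 0.281, -0.96, -0.131], [0.0, 0.0, 0.0, 1.0]]}
scene cap_grip [(0.89, [291.0, 234.0, 21.0, 20.0]), (0.79, [335.0, 230.0, 19.0, 25.0]), (0.71, [373.0, 235.0, 23.0, 24.0]), (0.7, [318.0, 257.0, 28.0, 22.0])]
scene neck_entry [(0.76, [211.0, 220.0, 69.0, 72.0])]
scene rail [(0.88, [374.0, 242.0, 121.0, 36.0]), (0.73, [211.0, 218.0, 69.0, 71.0]), (0.67, [168.0, 195.0, 42.0, 34.0])]
scene cap_red_grip [(0.85, [374.0, 235.0, 26.0, 22.0]), (0.72, [210.0, 217.0, 73.0, 72.0])]
scene cap_grey_grip [(0.89, [410.0, 238.0, 22.0, 22.0]), (0.31, [211.0, 218.0, 73.0, 68.0])]
scene gauge_top [(0.78, [208.0, 218.0, 66.0, 72.0])]
side cap_grip [(0.97, [315.0, 313.0, 25.0, 31.0]), (0.88, [293.0, 243.0, 21.0, 24.0]), (0.83, [338.0, 278.0, 26.0, 22.0]), (0.67, [251.0, 255.0, 20.0, 24.0])]
side neck_entry [(0.72, [318.0, 190.0, 82.0, 66.0]), (0.41, [281.0, 278.0, 26.0, 25.0])]
side rail [(0.67, [252.0, 321.0, 101.0, 122.0])]
side cap_red_grip [(0.62, [259.0, 312.0, 28.0, 30.0])]
side cap_grey_grip [(0.85, [235.0, 346.0, 33.0, 31.0]), (0.43, [372.0, 167.0, 48.0, 36.0])]
side gauge_top [(0.64, [319.0, 188.0, 78.0, 64.0]), (0.42, [235.0, 344.0, 30.0, 31.0])]
0.7 [ 0.19691242 -0.45959357  0.24236119] [9.79588861e-01 2.01011594e-01 1.63155704e-05 4.48531474e-05]
```

```bash
sed -i "s/np.array(c\['rotation'\])$/R.from_quat(c['rotation']).as_matrix()/" h.py; grep -n from_quat h.py|head
```

```text
11:        o=obs or bot.get_obs(); M=np.array(c['mount']); T=np.eye(4); T[:3,:3]=R.from_quat(o['tool_rot']).as_matrix(); T[:3,3]=o['eef_pos']
13:    return f,c['cx'],c['cy'],np.array(c['origin']),R.from_quat(c['rotation']).as_matrix()
```

View pics/scene0.png

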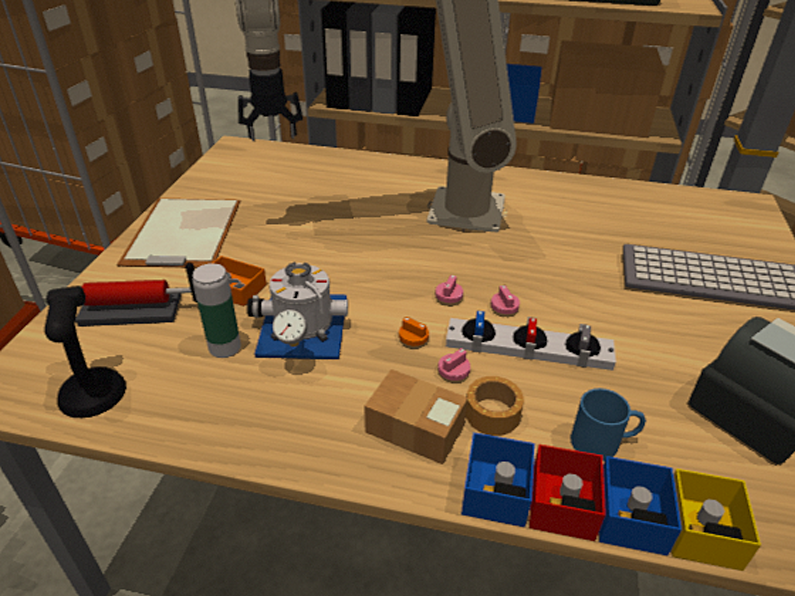

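View pics/side0.png

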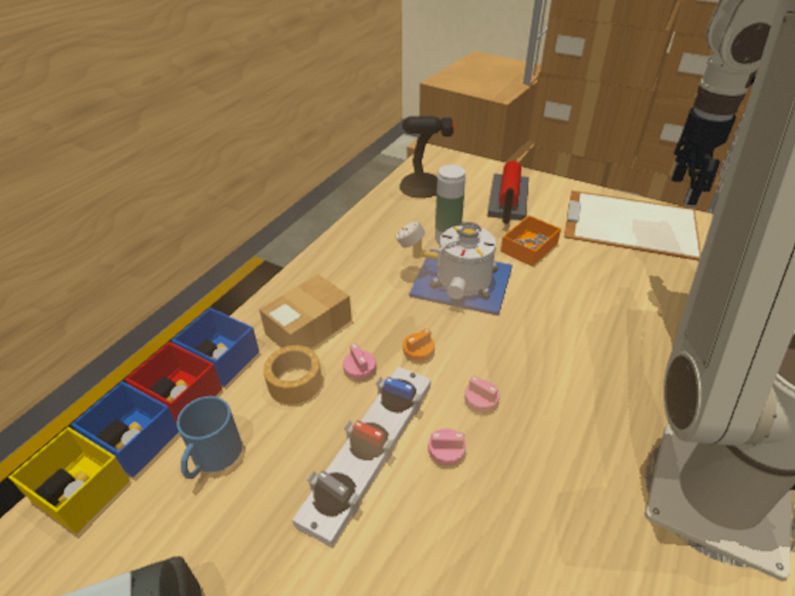

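Candidates for the cap, with scene-picture pixels: blue bar on the rail (338,230), red (374,234), grey (411,240), orange on the bench (291,234), pink (317,205), (356,212) and (320,258). The mug and the blue bins are blue too, but the wrong shape. I choose the blue bar at (338,230), which is at (280,275) in the side picture. Next I check it in a crop and triangulate.

```bash
cat > b.py <<'E'
from h import *
a=np.load('s.npy'); b=np.load('d.npy')
def crop(im,x0,y0,x1,y1,s): return cv2.resize(im[y0:y1,x0:x1],None,fx=s,fy=s,interpolation=cv2.INTER_CUBIC)
A=crop(a,175,175,275,255,4); A2=crop(a,310,205,410,275,4); B=crop(b,280,145,380,225,4); B2=crop(b,230,250,330,320,4)
save('crop1.png',np.vstack([np.hstack([A,B]),np.hstack([A2,B2])]))
cs,cd=cam('scene'),cam('side')
def tri(p,q):
    As=[];bs=[]
    for cm,uv in((cs,p),(cd,q)):
        f,cx,cy,o,Rm=cm; d=Rm@np.array([(uv[0]-cx)/f,-(uv[1]-cy)/f,-1.]); d/=np.linalg.norm(d); P=np.eye(3)-np.outer(d,d); As.append(P); bs.append(P@o)
    x=np.linalg.lstsq(np.vstack(As),np.hstack(bs),rcond=None)[0]
    return x.round(4), np.round(proj(cs,x)-p,1), np.round(proj(cd,x)-q,1)
def blue(im,x0,y0,x1,y1):
    h=cv2.cvtColor(im,cv2.COLOR_RGB2HSV); m=cv2.inRange(h,(105,110,60),(125,255,255)); k=np.zeros_like(m); k[y0:y1,x0:x1]=m[y0:y1,x0:x1]
    ys,xs=np.nonzero(k); return np.array([xs.mean(),ys.mean()]),len(xs)
p,n=blue(a,322,212,352,245); q,m=blue(b,264,258,298,288); print(p,n,q,m,'blue',tri(p,q))
print('z58',back(cs,*p,.059),back(cd,*q,.059))
for nm,p,q in [('neck',(211,190),(330,162)),('railL',(333.6/1.42+0,0),(0,0))][:1]: print(nm,tri(p,q), back(cs,*p,.147),back(cd,*q,.147))
E
python3 b.py
```

```text
[337.42307692 227.67948718] 78 [280.18 270.36] 50 blue (array([0.5284, 0.0883, 0.0488]), array([-0.7, -0.6]), array([-0.7,  0.8]))
z58 [0.54279816 0.09090418 0.059     ] [0.52380346 0.09246757 0.059     ]
neck (array([ 0.5601, -0.2748,  0.1433]), array([-0.3, -0.4]), array([-0.3,  0.4])) [ 0.56644153 -0.27152597  0.147     ] [ 0.55831818 -0.27196073  0.147     ]
```

View pics/crop1.png

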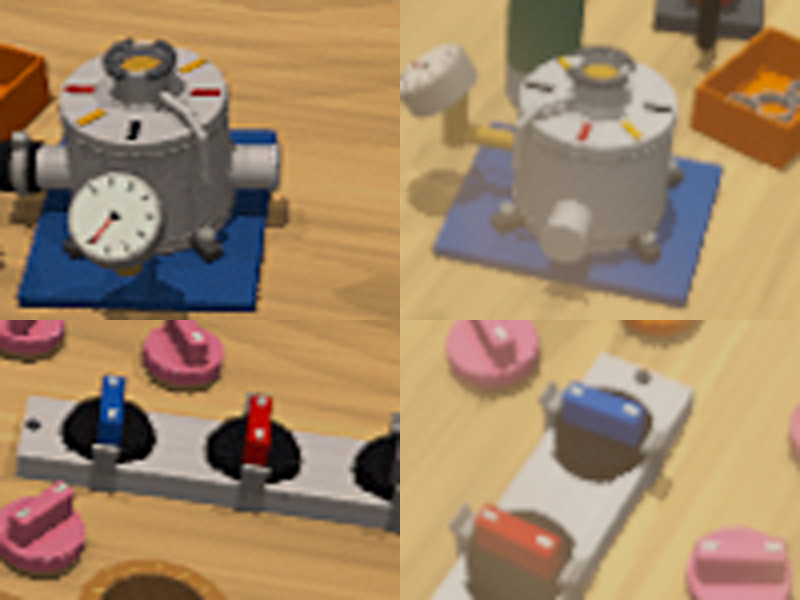

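```bash
cat > c.py <<'E'
from h import *
cs,cd=cam('scene'),cam('side')
def ang(v): return round(np.degrees(np.arctan2(v[1],v[0])),1)
ma=lambda u,v,z=.117: back(cs,u,v,z)
mb=lambda u,v,z=.117: back(cd,u,v,z)
for nm,p,q in [('yel s',ma(223.75,191.75),ma(197.5,204.25)),('red s',ma(195,197.5),ma(226.25,198)),
 ('blk d',mb(315,166.75),mb(344.5,171.75)),('yel d',mb(321.25,160.5),mb(337.5,177.5)),
 ('bar s',ma(339.2,220.7,.065),ma(338,228,.065)),('bar d',mb(273,267.5,.065),mb(286.8,272,.065)),
 ('rail s',ma(337,228,.055),ma(374,234,.055)),('rail s2',ma(337,228,.055),ma(410.5,239,.055)),('rail d',mb(280,271,.055),mb(234,342,.055))]:
    print(nm,((p+q)/2).round(3),ang(q-p),np.linalg.norm(q-p).round(3))
print('blk s',ma(208.75,207.5))
for n,t in (('scene','can'),('scene','carton'),('scene','clamp_box')):
    for r in bot.look_for(n,t)[:1]: e=r['extent']; print(t,np.round(e),back(cs,e[0],e[1]+e[3]/2-4,0).round(3))
o=bot.get_obs(); Rt=R.from_quat(o['tool_rot']); print(Rt.as_matrix().round(3)); print((Rt.inv().apply(np.array([.53,.09,.23])-o['eef_pos'])/.05).round(2),o['clock'])
E
python3 c.py
```

```text
yel s [ 0.564 -0.275  0.117] -35.8 0.091
red s [ 0.564 -0.276  0.117] 101.9 0.09
blk d [ 0.559 -0.277  0.117] -167.6 0.091
yel d [ 0.561 -0.279  0.117] 144.4 0.096
bar s [0.534 0.093 0.065] 0.4 0.033
bar d [0.523 0.095 0.065] -173.6 0.037
rail s [0.541 0.142 0.055] 89.0 0.105
rail s2 [0.54  0.192 0.055] 90.1 0.205
rail d [0.521 0.198 0.055] 92.1 0.212
blk s [ 0.60791957 -0.26629903  0.117     ]
can [153. 219.  33.  69.] [ 0.689 -0.416  0.   ]
carton [293. 295.  77.  65.] [0.853 0.024 0.   ]
clamp_box [169. 197.  39.  35.] [ 0.515 -0.443  0.   ]
[[ 0.919  0.394 -0.   ]
 [ 0.394 -0.919 -0.   ]
 [-0.     0.    -1.   ]]
[10.45 -7.48  0.25] 0.85
```

Call:
{"method": "drive_tool", "body": {
  "rows": [
    {"dx": 0.3, "dy": -0.2, "wz": 0.1, "hand": 60},
    {"dx": 1, "dy": -0.7, "wz": 0.4, "hand": 60},
    {"dx": 1.8, "dy": -1.3, "wz": 0.7, "hand": 60},
    {"dx": 2.6, "dy": -1.9, "wz": 1, "hand": 60},
    {"dx": 3.4, "dy": -2.4, "wz": 1.3, "hand": 60},
    {"dx": 4.2, "dy": -3, "wz": 1.6, "hand": 60},
    {"dx": 5, "dy": -3.6, "wz": 1.9, "hand": 60},
    {"dx": 5.8, "dy": -4.2, "wz": 2.2, "hand": 60},
    {"dx": 6.6, "dy": -4.7, "wz": 2.5, "hand": 60},
    {"dx": 7.4, "dy": -5.3, "wz": 2.8, "hand": 60},
    {"dx": 8.2, "dy": -5.9, "wz": 3.1, "hand": 60},
    {"dx": 9, "dy": -6.4, "dz": 0.1, "wz": 3.4, "hand": 60},
    {"dx": 9.8, "dy": -7, "dz": 0.2, "wz": 3.6, "hand": 60},
    {"dx": 10.3, "dy": -7.4, "dz": 0.25, "wz": 3.8, "hand": 60},
    {"dx": 10.45, "dy": -7.5, "dz": 0.25, "wz": 3.8, "hand": 60},
    {"dx": 10.45, "dy": -7.5, "dz": 0.25, "wz": 3.8, "hand": 60}
  ]
}}

```text
invalid input at $.rows[0]: expected keys dx, dy, dz, wx, wy, wz, hand
```

```bash
cat > d.py <<'E'
from h import *
o=bot.get_obs(); im=bot.camera('wrist'); np.save('w1.npy',im); cm=cam('wrist',o); save('w1.png',im,s=1.42)
print(o['clock'],o['eef_pos'].round(4),np.round(o['joint_pos'],3),o['ft_force'],o['grip_width'])
print(R.from_quat(o['tool_rot']).as_matrix().round(3))
h=cv2.cvtColor(im,cv2.COLOR_RGB2HSV); m=cv2.inRange(h,(105,110,60),(125,255,255)); n,l,s,c=cv2.connectedComponentsWithStats(m)
for i in range(1,n):
    if s[i][4]>100: 
        pts=np.argwhere(l==i)[:,::-1].astype(np.float32); r=cv2.minAreaRect(pts); print(s[i],c[i],r,[back(cm,*b,.069).round(4).tolist() for b in cv2.boxPoints(r)],back(cm,*r[0],.069))
E
python3 d.py
```

```text
0.85 [ 0.1969 -0.4596  0.2423] [-1.166  0.241  0.005  1.335 -0.     1.571] [-0.13444061 -0.01621065 -0.29952666] 0.08530893128087075
[[ 0.919  0.394 -0.   ]
 [ 0.394 -0.919 -0.   ]
 [-0.     0.    -1.   ]]
```

All keys are required in each row.

Call:
{"method": "drive_tool", "body": {
  "rows": [
    {"dx": 0.3, "dy": -0.2, "dz": 0, "wx": 0, "wy": 0, "wz": 0.1, "hand": 60},
    {"dx": 1, "dy": -0.7, "dz": 0, "wx": 0, "wy": 0, "wz": 0.4, "hand": 60},
    {"dx": 1.8, "dy": -1.3, "dz": 0, "wx": 0, "wy": 0, "wz": 0.7, "hand": 60},
    {"dx": 2.6, "dy": -1.9, "dz": 0, "wx": 0, "wy": 0, "wz": 1, "hand": 60},
    {"dx": 3.4, "dy": -2.4, "dz": 0, "wx": 0, "wy": 0, "wz": 1.3, "hand": 60},
    {"dx": 4.2, "dy": -3, "dz": 0, "wx": 0, "wy": 0, "wz": 1.6, "hand": 60},
    {"dx": 5, "dy": -3.6, "dz": 0, "wx": 0, "wy": 0, "wz": 1.9, "hand": 60},
    {"dx": 5.8, "dy": -4.2, "dz": 0, "wx": 0, "wy": 0, "wz": 2.2, "hand": 60},
    {"dx": 6.6, "dy": -4.7, "dz": 0, "wx": 0, "wy": 0, "wz": 2.5, "hand": 60},
    {"dx": 7.4, "dy": -5.3, "dz": 0, "wx": 0, "wy": 0, "wz": 2.8, "hand": 60},
    {"dx": 8.2, "dy": -5.9, "dz": 0, "wx": 0, "wy": 0, "wz": 3.1, "hand": 60},
    {"dx": 9, "dy": -6.4, "dz": 0.1, "wx": 0, "wy": 0, "wz": 3.4, "hand": 60},
    {"dx": 9.8, "dy": -7, "dz": 0.2, "wx": 0, "wy": 0, "wz": 3.6, "hand": 60},
    {"dx": 10.3, "dy": -7.4, "dz": 0.25, "wx": 0, "wy": 0, "wz": 3.8, "hand": 60},
    {"dx": 10.45, "dy": -7.5, "dz": 0.25, "wx": 0, "wy": 0, "wz": 3.8, "hand": 60},
    {"dx": 10.45, "dy": -7.5, "dz": 0.25, "wx": 0, "wy": 0, "wz": 3.8, "hand": 60}
  ]
}}

```text
clock: 2.5
eef_pos: [0.5325, 0.0654, 0.2294]
tool_rot: [0.998, 0.056, -0.001, -0.01]
ft_force: [0.6, 0.4, -0.3]
grip_width: 0.06
grasp_force: 0.0
```

```bash
python3 d.py
```

```text
2.5 [0.5325 0.0654 0.2294] [0.111 0.32  0.078 1.331 0.02  3.141] [ 0.59385438  0.39042515 -0.34624295] 0.059985432613202036
[[ 0.994  0.112 -0.004]
 [ 0.112 -0.994  0.02 ]
 [-0.001 -0.02  -1.   ]]
[545 103  15  94 831] [554.43561974 156.52707581] ((556.0615234375, 149.8237762451172), (13.851968765258789, 93.79502868652344), 5.19442892074585) [[0.5647, -0.1487, 0.069], [0.6403, -0.1307, 0.069], [0.6406, -0.1419, 0.069], [0.565, -0.1608, 0.069]] [ 0.60406716 -0.14517432  0.069     ]
[261 178  17  53 697] [268.3543759  203.16642755] ((269.0, 204.0), (52.0, 16.0), 90.0) [[0.5518, 0.0993, 0.069], [0.5534, 0.0854, 0.069], [0.5058, 0.0807, 0.069], [0.5041, 0.0952, 0.069]] [0.5293279  0.09019472 0.069     ]
[ 533  225   27   61 1272] [547.10455975 259.06132075] ((546.0, 255.0), (60.0, 26.0), 90.0) [[0.5376, -0.1468, 0.069], [0.5403, -0.1695, 0.069], [0.4829, -0.1892, 0.069], [0.48, -0.1652, 0.069]] [ 0.51099167 -0.16743559  0.069     ]
```

View pics/w1.png

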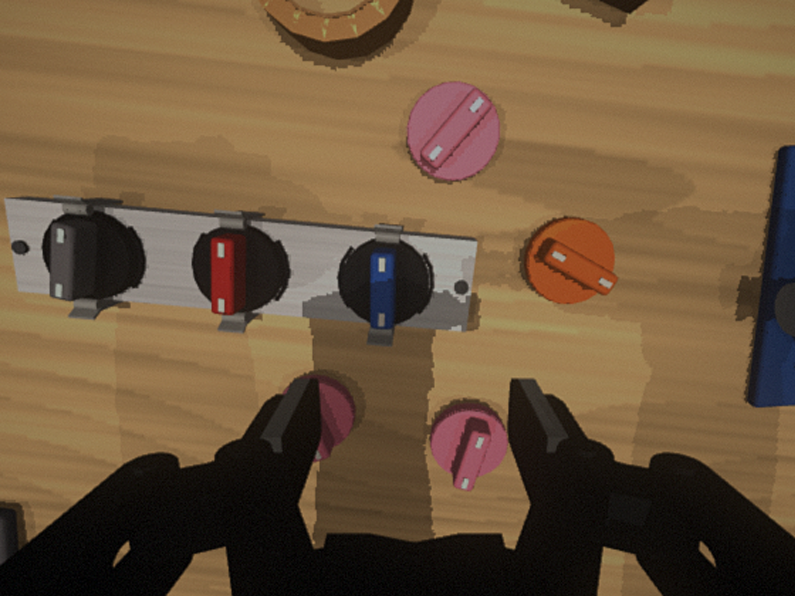

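The wrist picture shows the blue bar at (268,204), upright in the picture. The red bar is left of it, then grey; the orange cap is right and the pinks are above and below. Joint 6 is at its limit (3.14) here, so I use the half-turned grasp. That also leaves room for the clockwise turn at the neck.

Call:
{"method": "drive_tool", "body": {
  "rows": [
    {"dx": 0, "dy": 0, "dz": 0, "wx": 0, "wy": 0, "wz": -1.6, "hand": 60},
    {"dx": 0, "dy": 0, "dz": 0, "wx": 0, "wy": 0, "wz": -3.2, "hand": 60},
    {"dx": 0, "dy": 0, "dz": 0, "wx": 0, "wy": 0, "wz": -4.8, "hand": 60},
    {"dx": 0, "dy": 0, "dz": 0, "wx": 0, "wy": 0, "wz": -6.4, "hand": 60},
    {"dx": 0, "dy": 0, "dz": 0, "wx": 0, "wy": 0, "wz": -8, "hand": 60},
    {"dx": 0, "dy": 0, "dz": 0, "wx": 0, "wy": 0, "wz": -9.6, "hand": 60},
    {"dx": 0, "dy": 0, "dz": 0, "wx": 0, "wy": 0, "wz": -11.2, "hand": 60},
    {"dx": 0, "dy": 0, "dz": 0, "wx": 0, "wy": 0, "wz": -12.8, "hand": 60},
    {"dx": 0, "dy": 0, "dz": 0, "wx": 0, "wy": 0, "wz": -14.4, "hand": 60},
    {"dx": 0, "dy": 0, "dz": 0, "wx": 0, "wy": 0, "wz": -16, "hand": 60},
    {"dx": 0, "dy": 0, "dz": 0, "wx": 0, "wy": 0, "wz": -17.6, "hand": 60},
    {"dx": 0, "dy": 0, "dz": 0, "wx": 0, "wy": 0, "wz": -18, "hand": 60}
  ]
}}

```text
clock: 3.75
eef_pos: [0.5314, 0.0636, 0.2305]
tool_rot: [0.666, 0.746, 0.007, -0.008]
ft_force: [-0.0, -0.6, 0.4]
grip_width: 0.0597
grasp_force: 0.0
```

Call:
{"method": "drive_tool", "body": {
  "rows": [
    {"dx": 0, "dy": 0, "dz": 0, "wx": 0, "wy": 0, "wz": -1.6, "hand": 60},
    {"dx": 0, "dy": 0, "dz": 0, "wx": 0, "wy": 0, "wz": -3.2, "hand": 60},
    {"dx": 0, "dy": 0, "dz": 0, "wx": 0, "wy": 0, "wz": -4.8, "hand": 60},
    {"dx": 0, "dy": 0, "dz": 0, "wx": 0, "wy": 0, "wz": -6.4, "hand": 60},
    {"dx": 0, "dy": 0, "dz": 0, "wx": 0, "wy": 0, "wz": -8, "hand": 60},
    {"dx": 0, "dy": 0, "dz": 0, "wx": 0, "wy": 0, "wz": -9.6, "hand": 60},
    {"dx": 0, "dy": 0, "dz": 0, "wx": 0, "wy": 0, "wz": -11.2, "hand": 60},
    {"dx": 0, "dy": 0, "dz": 0, "wx": 0, "wy": 0, "wz": -12.8, "hand": 60},
    {"dx": 0, "dy": 0, "dz": 0, "wx": 0, "wy": 0, "wz": -14.4, "hand": 60},
    {"dx": 0, "dy": 0, "dz": 0, "wx": 0, "wy": 0, "wz": -16, "hand": 60},
    {"dx": 0, "dy": 0, "dz": 0, "wx": 0, "wy": 0, "wz": -17.6, "hand": 60},
    {"dx": 0, "dy": 0, "dz": 0, "wx": 0, "wy": 0, "wz": -18, "hand": 60},
    {"dx": 0, "dy": 0, "dz": 0, "wx": 0, "wy": 0, "wz": -18, "hand": 60}
  ]
}}

```text
clock: 5.05
eef_pos: [0.5316, 0.0638, 0.2305]
tool_rot: [-0.055, 0.998, 0.01, -0.001]
ft_force: [0.0, 0.1, 0.0]
grip_width: 0.0604
grasp_force: 0.0
```

```bash
sed -e 's/w1/w2/g' d.py > e.py; cat >> e.py <<'E'
d=np.array([.5293,.0902,.2294])-o['eef_pos']; print('shift',R.from_quat(o['tool_rot']).inv().apply(d)/.05)
E
python3 e.py
```

```text
5.05 [0.5316 0.0638 0.2305] [ 1.080e-01  3.160e-01  7.600e-02  1.331e+00  2.000e-02 -1.000e-03] [0.01757404 0.07667226 0.02376827] 0.060394822478035924
[[-0.994 -0.109 -0.002]
 [-0.109  0.994  0.02 ]
 [ 0.     0.02  -1.   ]]
[   0   82   30   78 1262] [ 10.83755943 124.8637084 ] ((7.223003387451172, 121.89494323730469), (80.56002807617188, 23.138431549072266), 73.20162963867188) [[0.4613, -0.1858, 0.069], [0.4543, -0.1678, 0.069], [0.5142, -0.1561, 0.069], [0.5219, -0.1752, 0.069]] [ 0.48696605 -0.17138099  0.069     ]
[307 169  18  54 691] [315.81331404 196.23733719] ((316.0475769042969, 195.7150115966797), (15.970694541931152, 53.20540237426758), 3.4682295322418213) [[0.5469, 0.0844, 0.069], [0.4987, 0.0814, 0.069], [0.4981, 0.0953, 0.069], [0.5463, 0.099, 0.069]] [0.52195961 0.08998327 0.069     ]
[   0  188   65   85 2792] [ 33.66081662 240.68302292] ((24.142196655273438, 235.80735778808594), (84.19293212890625, 59.002105712890625), 73.3007583618164) [[0.5599, -0.2002, 0.069], [0.5394, -0.15, 0.069], [0.6147, -0.1353, 0.069], [0.6376, -0.189, 0.069]] [ 0.5864399  -0.16868778  0.069     ]
shift [-0.01278019  0.52899255  0.0331648 ]
```

```bash
cat > f.py <<'E'
from h import *
O=[dict(eef_pos=[0.5325,0.0654,0.2294],tool_rot=None)]
R1=np.array([[.994,.112,-.004],[.112,-.994,.02],[-.001,-.02,-1]]); u,_,vt=np.linalg.svd(R1)
o1=dict(eef_pos=[0.5325,0.0654,0.2294],tool_rot=R.from_matrix(u@vt).as_quat())
o2=bot.get_obs(); cms=[cam('wrist',o1),cam('wrist',o2)]; D=[]
for im,cm,(x,y) in ((np.load('w1.npy'),cms[0],(268,204)),(np.load('w2.npy'),cms[1],(316,196))):
    sub=im[y-36:y+36,x-10:x+11]; h=cv2.cvtColor(sub,cv2.COLOR_RGB2HSV); m=((h[:,:,1]<70)&(h[:,:,2]>120)).astype(np.uint8)
    n,l,s,c=cv2.connectedComponentsWithStats(m); print([(s[i].tolist(),(c[i]+[x-10,y-36]).round(1).tolist()) for i in range(1,n) if s[i][4]>8])
    D.append([(c[i]+[x-10,y-36]) for i in range(1,n) if 8<s[i][4]<120 and s[i][2]<12])
np.save('dash.npy',np.array([d[:] for d in D],dtype=object),allow_pickle=True)
E
python3 f.py
cat > crop.py <<'E'
from h import *
a=np.load('w1.npy')[150:260,220:320]; b=np.load('w2.npy')[140:250,270:370]
save('crop2.png',np.hstack([a,b]),s=4)
E
python3 crop.py
```

```text
[([9, 14, 4, 9, 36], [268.5, 186.0])]
[([7, 52, 5, 9, 37], [315.4, 215.9]), ([17, 58, 4, 4, 11], [324.9, 219.9]), ([0, 64, 13, 3, 21], [311.6, 224.7])]
```

View pics/crop2.png

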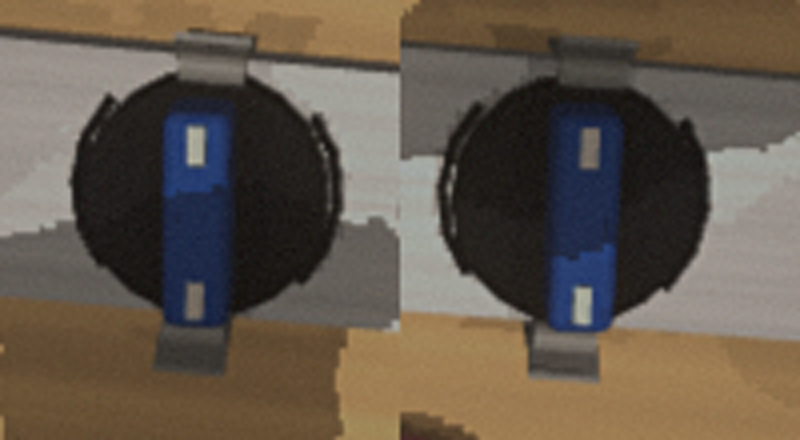

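The crop shows the blue bar with both white dashes and the leaf springs beyond its ends. The dashes are at (269,186.5) and (268.8,225.3) in w1, and at (315.5,216.5) and (317.5,177) in w2. I triangulate them.

```bash
cat > g.py <<'E'
exec(open('f.py').read().split('for im,cm')[0])
def tri(obs):
    As=[];bs=[]
    for (f,cx,cy,o,Rm),uv in obs:
        d=Rm@np.array([(uv[0]-cx)/f,-(uv[1]-cy)/f,-1.]); d/=np.linalg.norm(d); P=np.eye(3)-np.outer(d,d); As.append(P); bs.append(P@o)
    x=np.linalg.lstsq(np.vstack(As),np.hstack(bs),rcond=None)[0]
    return x,[np.round(proj(c,x)-u,1).tolist() for c,u in obs]
p,e=tri([(cms[0],(269,186.5)),(cms[1],(315.5,216.5))]); q,e2=tri([(cms[0],(268.75,225.25)),(cms[1],(317.5,177))])
print(p,e,q,e2,(p+q)/2,np.linalg.norm(p-q)); yaw=np.arctan2(*(p-q)[1::-1]); print('yaw',np.degrees(yaw))
x=(p+q)/2; c,s=np.cos(yaw),np.sin(yaw); des=R.from_matrix(np.array([[-c,-s,0],[-s,c,0],[0,0,-1.]]))
cur=R.from_quat(o2['tool_rot'])
print('shift',cur.inv().apply(np.array([x[0],x[1],0.12])-o2['eef_pos'])/.05,'rot',np.degrees((cur.inv()*des).as_rotvec())/5)
E
python3 g.py
```

```text
[0.54334388 0.09077093 0.06204299] [[-2.5, 0.1], [-2.5, -0.0]] [0.50668198 0.08773762 0.06168153] [[-2.6, 0.1], [-2.7, 0.0]] [0.52501293 0.08925427 0.06186226] 0.03678894757964812
yaw 4.729724405449645
shift [0.07743328 0.47166698 2.21843614] rot [ 0.23204222 -0.00352489  0.30167094]
```

Call:
{"method": "drive_tool", "body": {
  "rows": [
    {"dx": 0.03, "dy": 0.2, "dz": 0.5, "wx": 0.1, "wy": 0, "wz": 0.15, "hand": 60},
    {"dx": 0.06, "dy": 0.4, "dz": 1.2, "wx": 0.2, "wy": 0, "wz": 0.3, "hand": 60},
    {"dx": 0.08, "dy": 0.47, "dz": 1.9, "wx": 0.23, "wy": 0, "wz": 0.3, "hand": 60},
    {"dx": 0.08, "dy": 0.47, "dz": 2.22, "wx": 0.23, "wy": 0, "wz": 0.3, "hand": 60},
    {"dx": 0.08, "dy": 0.47, "dz": 2.22, "wx": 0.23, "wy": 0, "wz": 0.3, "hand": 60},
    {"dx": 0.08, "dy": 0.47, "dz": 2.22, "wx": 0.23, "wy": 0, "wz": 0.3, "hand": 60}
  ]
}}

```text
clock: 5.7
eef_pos: [0.5256, 0.09, 0.1199]
tool_rot: [-0.042, 0.999, 0.0, -0.0]
ft_force: [0.3, -0.0, 0.2]
grip_width: 0.0602
grasp_force: 0.0
```

```bash
cat > k.py <<'E'
from h import *
import sys
# usage: k.py x y z yaw : shift/turn from the measured pose to a tool-down pose
t=np.array([float(v) for v in sys.argv[1:4]]); y=np.radians(float(sys.argv[4])); c,s=np.cos(y),np.sin(y)
o=bot.get_obs(); cur=R.from_quat(o['tool_rot']); des=R.from_matrix(np.array([[c,s,0],[s,-c,0],[0,0,-1.]]))
m=cur.as_matrix(); print('clock',o['clock'],'pos',o['eef_pos'].round(4),'yaw',np.degrees(np.arctan2(m[1,0],m[0,0])).round(2),'z',m[:,2].round(4),'q',np.round(o['joint_pos'],2),'F',o['ft_force'].round(1),o['ft_torque'].round(2),'w',o['grip_width'],o['grasp_force'])
print('shift',(cur.inv().apply(t-o['eef_pos'])/.05).round(3),'rot',(np.degrees((cur.inv()*des).as_rotvec())/5).round(3))
E
python3 k.py .525 .0893 .059 184.7
```

```text
clock 5.7 pos [0.5256 0.09   0.1199] yaw -175.16 z [-4.e-04  3.e-04 -1.e+00] q [ 0.17  0.39 -0.12  1.06  0.    0.08] F [ 0.3 -0.   0.2] [ 0.01 -0.06  0.04] w 0.060204350226359976 0.0
shift [ 0.012 -0.013  1.219] rot [ 0.004 -0.004  0.027]
```

Call:
{"method": "drive_tool", "body": {
  "rows": [
    {"dx": 0.01, "dy": -0.01, "dz": 0.4, "wx": 0, "wy": 0, "wz": 0, "hand": 45},
    {"dx": 0.01, "dy": -0.01, "dz": 0.8, "wx": 0, "wy": 0, "wz": 0, "hand": 45},
    {"dx": 0.01, "dy": -0.01, "dz": 1.1, "wx": 0, "wy": 0, "wz": 0, "hand": 45},
    {"dx": 0.01, "dy": -0.01, "dz": 1.2, "wx": 0, "wy": 0, "wz": 0, "hand": 45},
    {"dx": 0.01, "dy": -0.01, "dz": 1.22, "wx": 0, "wy": 0, "wz": 0, "hand": 30},
    {"dx": 0.01, "dy": -0.01, "dz": 1.22, "wx": 0, "wy": 0, "wz": 0, "hand": 10},
    {"dx": 0.01, "dy": -0.01, "dz": 1.22, "wx": 0, "wy": 0, "wz": 0, "hand": 10},
    {"dx": 0.01, "dy": -0.01, "dz": 1.22, "wx": 0, "wy": 0, "wz": 0, "hand": 10},
    {"dx": 0.01, "dy": -0.01, "dz": 1.22, "wx": 0, "wy": 0, "wz": 0, "hand": 10},
    {"dx": 0.01, "dy": -0.01, "dz": 1.22, "wx": 0, "wy": 0, "wz": 0, "hand": 10}
  ]
}}

```text
clock: 6.7
eef_pos: [0.5262, 0.09, 0.0599]
tool_rot: [-0.043, 0.999, 0.0, 0.001]
ft_force: [0.3, -1.1, 5.9]
grip_width: 0.0142
grasp_force: 60.4
```

```bash
python3 k.py .525 .0893 .090 184.7; python3 - <<'E'
from h import *
save('g1.png',bot.camera('side'),(225,230,325,305),8); im=bot.camera('wrist'); np.save('w3.npy',im)
E
```

```text
clock 6.7 pos [0.5262 0.09   0.0599] yaw -175.1 z [ 2.4e-03  5.0e-04 -1.0e+00] q [ 0.17  0.45 -0.2   0.92  0.    0.08] F [ 0.3 -1.1  5.9] [-0.14  0.2   0.03] w 0.014205349439417913 60.37688612937927
shift [ 0.023 -0.011 -0.602] rot [0.004 0.027 0.04 ]
```

View pics/g1.png

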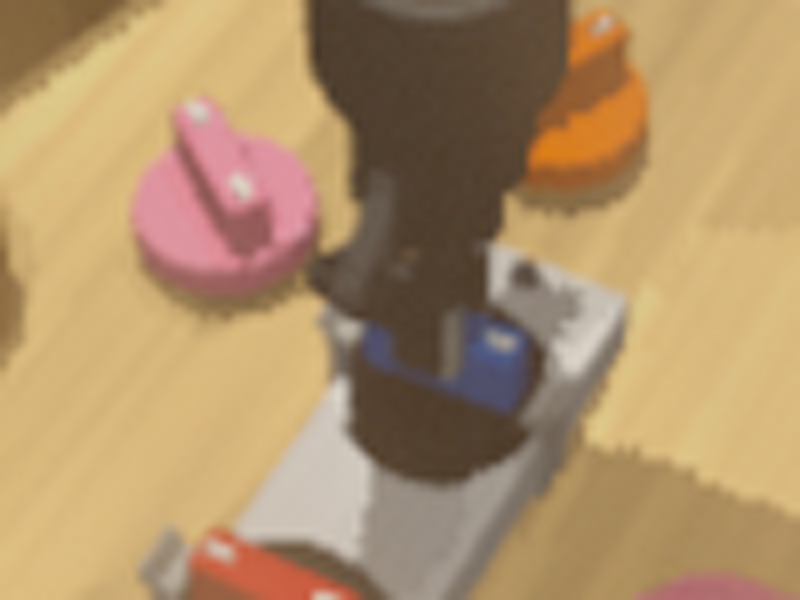

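The side crop shows the fingers across the middle of the blue bar, with the tips near its foot and the white dash clear. Width is 14 mm with 60 N on the pads. Now I pull straight up.

Call:
{"method": "drive_tool", "body": {
  "rows": [
    {"dx": 0, "dy": 0, "dz": -0.1, "wx": 0, "wy": 0, "wz": 0, "hand": 10},
    {"dx": 0, "dy": 0, "dz": -0.2, "wx": 0, "wy": 0, "wz": 0, "hand": 10},
    {"dx": 0, "dy": 0, "dz": -0.3, "wx": 0, "wy": 0, "wz": 0, "hand": 10},
    {"dx": 0, "dy": 0, "dz": -0.4, "wx": 0, "wy": 0, "wz": 0, "hand": 10},
    {"dx": 0, "dy": 0, "dz": -0.5, "wx": 0, "wy": 0, "wz": 0, "hand": 10},
    {"dx": 0, "dy": 0, "dz": -0.7, "wx": 0, "wy": 0, "wz": 0, "hand": 10},
    {"dx": 0, "dy": 0, "dz": -1, "wx": 0, "wy": 0, "wz": 0, "hand": 10},
    {"dx": 0, "dy": 0, "dz": -1.6, "wx": 0, "wy": 0, "wz": 0, "hand": 10},
    {"dx": 0, "dy": 0, "dz": -2.4, "wx": 0, "wy": 0, "wz": 0, "hand": 10},
    {"dx": 0, "dy": 0, "dz": -3.2, "wx": 0, "wy": 0, "wz": 0, "hand": 10},
    {"dx": 0, "dy": 0, "dz": -3.8, "wx": 0, "wy": 0, "wz": 0, "hand": 10},
    {"dx": 0, "dy": 0, "dz": -4, "wx": 0, "wy": 0, "wz": 0, "hand": 10},
    {"dx": 0, "dy": 0, "dz": -4, "wx": 0, "wy": 0, "wz": 0, "hand": 10}
  ]
}}

```text
clock: 8.1
eef_pos: [0.5258, 0.09, 0.2603]
tool_rot: [-0.043, 0.999, 0.0, 0.002]
ft_force: [0.8, 0.3, -1.4]
grip_width: 0.014
grasp_force: 60.3
```

```bash
python3 k.py .561 -.277 .26 191; python3 - <<'E'
from h import *
a=bot.camera('wrist'); np.save('w4.npy',a); b=bot.camera('side'); np.save('d4.npy',b)
T=np.eye(4); o=bot.get_obs(); cd=cam('side'); u,v=proj(cd,o['eef_pos']).astype(int); print(u,v)
u=min(max(u,50),510); A=cv2.resize(b[v-40:v+60,u-50:u+50],(400,400),interpolation=cv2.INTER_CUBIC); B=cv2.resize(a[220:420,180:380],(400,400))
save('g2.png',np.hstack([A,B]))
E
```

```text
clock 8.1 pos [0.5258 0.09   0.2603] yaw -175.09 z [ 0.0032  0.0011 -1.    ] q [0.17 0.3  0.13 1.4  0.   0.08] F [ 0.8  0.3 -1.4] [ 0.02 -0.02  0.01] w 0.013953364310227614 60.26191234588623
shift [-7.400e-02 -7.373e+00  1.000e-03] rot [ 0.008  0.038 -1.219]
279 210
```

View pics/g2.png

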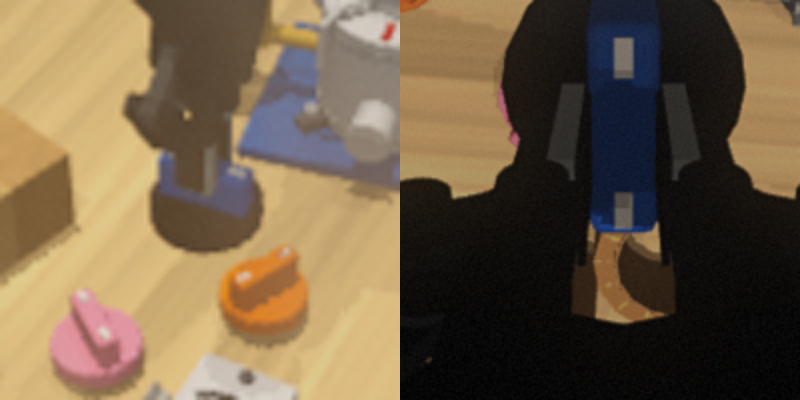

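The cap is out, held straight across the bar; the dashes are at about (291,249) and (291,325) in the wrist picture. I go beside the neck with it ahead of the cap in the view, and look from two yaws so the camera bias cancels.

Call:
{"method": "drive_tool", "body": {
  "rows": [
    {"dx": -0.05, "dy": -0.25, "dz": 0, "wx": 0, "wy": 0, "wz": 0, "hand": 10},
    {"dx": -0.18, "dy": -0.9, "dz": 0, "wx": 0, "wy": 0, "wz": -0.1, "hand": 10},
    {"dx": -0.33, "dy": -1.6, "dz": 0, "wx": 0, "wy": 0, "wz": -0.2, "hand": 10},
    {"dx": -0.48, "dy": -2.4, "dz": 0, "wx": 0, "wy": 0, "wz": -0.4, "hand": 10},
    {"dx": -0.64, "dy": -3.2, "dz": 0, "wx": 0, "wy": 0, "wz": -0.5, "hand": 10},
    {"dx": -0.8, "dy": -4, "dz": 0, "wx": 0, "wy": 0, "wz": -0.7, "hand": 10},
    {"dx": -0.97, "dy": -4.8, "dz": 0, "wx": 0, "wy": 0, "wz": -0.8, "hand": 10},
    {"dx": -1.13, "dy": -5.6, "dz": 0, "wx": 0, "wy": 0, "wz": -1, "hand": 10},
    {"dx": -1.28, "dy": -6.4, "dz": 0, "wx": 0, "wy": 0, "wz": -1.1, "hand": 10},
    {"dx": -1.4, "dy": -6.95, "dz": 0, "wx": 0, "wy": 0, "wz": -1.2, "hand": 10},
    {"dx": -1.46, "dy": -7.2, "dz": 0, "wx": 0, "wy": 0, "wz": -1.2, "hand": 10},
    {"dx": -1.46, "dy": -7.25, "dz": 0, "wx": 0, "wy": 0, "wz": -1.2, "hand": 10},
    {"dx": -1.46, "dy": -7.25, "dz": 0, "wx": 0, "wy": 0, "wz": -1.2, "hand": 10},
    {"dx": -1.46, "dy": -7.25, "dz": 0, "wx": 0, "wy": 0, "wz": -1.2, "hand": 10}
  ]
}}

```text
clock: 9.6
eef_pos: [0.6284, -0.2644, 0.2573]
tool_rot: [-0.095, 0.995, 0.001, -0.001]
ft_force: [0.1, 0.4, -0.8]
grip_width: 0.014
grasp_force: 60.2
```

```bash
python3 k.py .574 -.345 .26 101; cat > l.py <<'E'
from h import *
import sys,pickle
n=sys.argv[1]; o=bot.get_obs(); im=bot.camera('wrist'); pickle.dump((im,{k:o[k] for k in('eef_pos','tool_rot')}),open(n+'.pkl','wb')); cm=cam('wrist',o)
u,v=proj(cm,(.561,-.277,.13)).astype(int); print(u,v); save(n+'.png',im,(max(u-110,0),max(v-85,0),u+110,v+85),3)
E
python3 l.py n1
```

```text
clock 9.6 pos [ 0.6284 -0.2644  0.2573] yaw -169.06 z [-0.0023  0.0013 -1.    ] q [-0.4   0.63  0.64  1.59  0.   -0.59] F [ 0.1  0.4 -0.8] [-0.03 -0.08  0.01] w 0.014011940069120906 60.23317337036133
shift [ 1.373 -1.376 -0.053] rot [-3.0000e-03 -3.3000e-02  1.7988e+01]
289 124
```

View pics/n1.png

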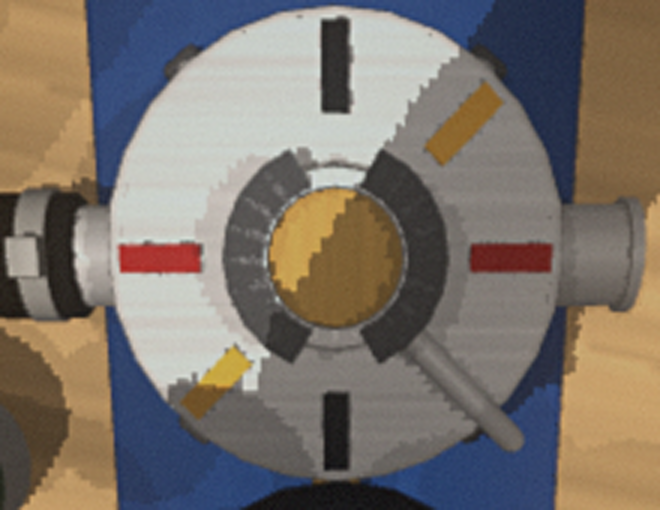

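The neck is plain to see: the black notch marks run vertically in the picture at crop columns 335 and 336, so the notch axis lies along tool x at the present yaw of 190.9°. The flange is centred near crop (335,255). Second view at 90°.

Call:
{"method": "drive_tool", "body": {
  "rows": [
    {"dx": 0.05, "dy": -0.05, "dz": 0, "wx": 0, "wy": 0, "wz": 1, "hand": 10},
    {"dx": 0.15, "dy": -0.15, "dz": 0, "wx": 0, "wy": 0, "wz": 2.5, "hand": 10},
    {"dx": 0.3, "dy": -0.3, "dz": 0, "wx": 0, "wy": 0, "wz": 4, "hand": 10},
    {"dx": 0.45, "dy": -0.45, "dz": 0, "wx": 0, "wy": 0, "wz": 5.6, "hand": 10},
    {"dx": 0.6, "dy": -0.6, "dz": 0, "wx": 0, "wy": 0, "wz": 7.2, "hand": 10},
    {"dx": 0.75, "dy": -0.75, "dz": 0, "wx": 0, "wy": 0, "wz": 8.8, "hand": 10},
    {"dx": 0.9, "dy": -0.9, "dz": 0, "wx": 0, "wy": 0, "wz": 10.4, "hand": 10},
    {"dx": 1, "dy": -1, "dz": 0, "wx": 0, "wy": 0, "wz": 12, "hand": 10},
    {"dx": 1.1, "dy": -1.1, "dz": 0, "wx": 0, "wy": 0, "wz": 13.6, "hand": 10},
    {"dx": 1.2, "dy": -1.2, "dz": 0, "wx": 0, "wy": 0, "wz": 15.2, "hand": 10},
    {"dx": 1.3, "dy": -1.3, "dz": 0, "wx": 0, "wy": 0, "wz": 16.8, "hand": 10},
    {"dx": 1.37, "dy": -1.37, "dz": 0, "wx": 0, "wy": 0, "wz": 18, "hand": 10},
    {"dx": 1.37, "dy": -1.37, "dz": 0, "wx": 0, "wy": 0, "wz": 18, "hand": 10},
    {"dx": 1.37, "dy": -1.37, "dz": 0, "wx": 0, "wy": 0, "wz": 18, "hand": 10}
  ]
}}

```text
clock: 11.05
eef_pos: [0.5747, -0.3444, 0.2586]
tool_rot: [0.635, 0.772, 0.0, -0.0]
ft_force: [-0.7, -0.9, -1.2]
grip_width: 0.0141
grasp_force: 60.2
```

```bash
python3 k.py .561 -.277 .26 191; python3 l.py n2
cat > m.py <<'E'
from h import *
import pickle
from scipy.optimize import least_squares
L=[]
for n in ('n1','n2'):
    im,o=pickle.load(open(n+'.pkl','rb')); cm=cam('wrist',o); u,v=proj(cm,(.561,-.277,.13)).astype(int)
    h=cv2.cvtColor(im,cv2.COLOR_RGB2HSV).astype(int); yy,xx=np.mgrid[:420,:560]; H,S,V=h[...,0],h[...,1],h[...,2]
    near=(np.hypot(xx-u,yy-v)<85)
    ret={}
    for nm,m in (('red',(S>110)&((H<6)|(H>172))),('yel',(S>110)&(H>15)&(H<30)),('dark',(V<85)&(S<70))):
        n_,l,s,c=cv2.connectedComponentsWithStats((m&near).astype(np.uint8))
        ret[nm]=[(c[i].round(1).tolist(),int(s[i][4]),s[i][:4].tolist()) for i in range(1,n_) if s[i][4]>60]
    print(n,(u,v)); [print(' ',k,r) for k,r in ret.items()]
E
python3 m.py
```

```text
clock 11.05 pos [ 0.5747 -0.3444  0.2586] yaw 101.09 z [-2.e-04  4.e-04 -1.e+00] q [-0.54  0.6   0.59  1.56  0.    0.84] F [-0.7 -0.9 -1.2] [ 0.03 -0.05 -0.02] w 0.014072251136463081 60.233813524246216
shift [ 1.376 -0.01  -0.028] rot [ 2.0000e-03 -5.0000e-03 -1.7981e+01]
290 126
n1 (np.int64(291), np.int64(127))
  red [([232.2, 124.9], 248, [219, 120, 27, 10]), ([349.1, 124.6], 263, [336, 120, 27, 10])]
  yel [([333.2, 79.8], 268, [321, 67, 25, 27]), ([290.3, 124.4], 1584, [269, 102, 44, 46]), ([211.6, 149.8], 75, [208, 141, 7, 22]), ([370.2, 149.8], 94, [367, 141, 8, 25]), ([250.7, 166.0], 220, [239, 155, 24, 24])]
  dark [([290.0, 60.4], 275, [286, 45, 9, 32]), ([314.7, 124.5], 1052, [299, 89, 30, 72]), ([271.4, 149.0], 241, [256, 137, 30, 23]), ([290.8, 182.4], 236, [286, 170, 10, 26]), ([291.0, 205.9], 472, [263, 199, 57, 13])]
n2 (np.int64(290), np.int64(126))
  red [([291.0, 61.2], 276, [287, 46, 9, 31]), ([290.6, 182.9], 208, [287, 170, 9, 26])]
  yel [([247.9, 80.6], 272, [235, 67, 26, 28]), ([290.6, 125.0], 1562, [269, 103, 44, 45]), ([370.4, 124.2], 139, [366, 116, 9, 17]), ([330.6, 166.4], 221, [320, 155, 23, 24]), ([261.2, 202.4], 87, [249, 200, 25, 7]), ([319.2, 202.0], 81, [307, 200, 25, 7])]
  dark [([281.6, 94.3], 149, [272, 87, 19, 21]), ([303.5, 96.0], 236, [292, 87, 27, 21]), ([317.9, 109.6], 83, [312, 102, 13, 15]), ([232.8, 125.0], 247, [219, 121, 28, 9]), ([349.1, 125.1], 235, [336, 121, 27, 9]), ([288.0, 150.6], 910, [257, 134, 67, 31]), ([291.2, 205.0], 392, [265, 197, 52, 14])]
```

View pics/n2.png

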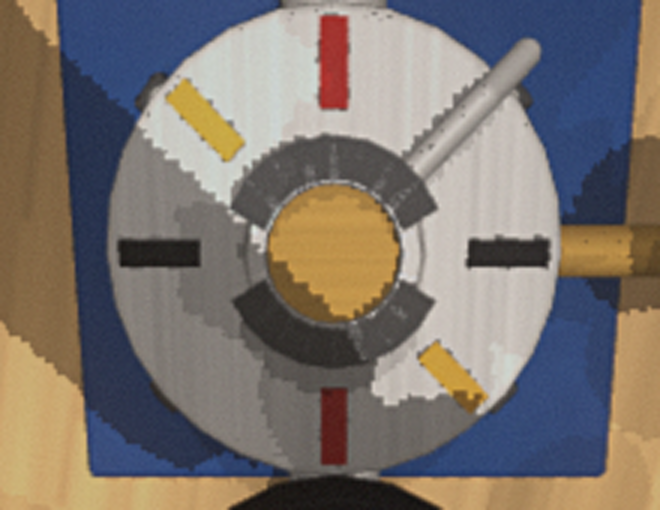

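```bash
cat > n.py <<'E'
from h import *
import pickle
from scipy.optimize import least_squares
V={}
for n in ('n1','n2'): V[n]=cam('wrist',pickle.load(open(n+'.pkl','rb'))[1])
# (view, pixel, angle index in 45deg steps from notch +x (towards -x world side))
yel=lambda n:V[n]
obs=[('n1',(290.0,60.4),180),('n1',(290.8,182.4),0),('n1',(232.2,124.9),-90),('n1',(349.1,124.6),90),
     ('n2',(232.8,125.0),180),('n2',(349.1,125.1),0),('n2',(291.0,61.2),90),('n2',(290.6,182.9),-90)]
tools={n:R.from_quat(pickle.load(open(n+'.pkl','rb'))[1]['tool_rot']).as_matrix() for n in V}
def pr(p,n,px):
    x,y,a,r,bx,by=p; cm=list(V[n]); cm[3]=cm[3]+tools[n]@np.array([bx,by,0]); return cm
def res(p):
    x,y,a,r,bx,by=p; e=[]
    for n,uv,d in obs:
        t=a+np.radians(d); e+=list(proj(pr(p,n,uv),(x+r*np.cos(t),y+r*np.sin(t),.117))-uv)
    return np.array(e)
s=least_squares(res,[.561,-.277,np.radians(11),.047,0,0]); p=s.x; print('neck',p[:2].round(4),'notch deg',np.degrees(p[2]).round(2),'r',p[3].round(4),'bias',p[4:].round(4)); print(s.fun.reshape(-1,2).round(1).tolist())
# cap in hand, w4: dashes; tool-frame position on plane z_tool=h with bias
c=bot.get_calibration('wrist'); M=np.array(c['mount']); f=V['n1'][0]
for h in (-.008,-.010,-.012):
    P=[]
    for u,v in ((291.5,249),(291,325)):
        d=M[:3,:3]@np.array([(u-c['cx'])/f,-(v-c['cy'])/f,-1]); o=M[:3,3]+[p[4],p[5],0]; P.append(o+d*(h-o[2])/d[2])
    print(h,'cap in tool',(sum(P)/2).round(4),'sep',np.linalg.norm(P[0]-P[1]).round(4),'yaw',np.degrees(np.arctan2(*(P[0]-P[1])[1::-1])).round(2))
E
python3 n.py
```

```text
neck [ 0.5612 -0.2779] notch deg 11.06 r 0.0456 bias [-0.0018 -0.0005]
[[0.3, 0.2], [-0.1, 0.1], [-0.2, -0.2], [-0.0, -0.2], [-0.2, 0.0], [0.1, -0.1], [-0.1, 0.2], [0.3, -0.2]]
-0.008 cap in tool [ 0.006  -0.0001 -0.008 ] sep 0.0342 yaw 0.36
-0.01 cap in tool [ 0.007  -0.0001 -0.01  ] sep 0.0337 yaw 0.36
-0.012 cap in tool [ 0.0081 -0.0001 -0.012 ] sep 0.0331 yaw 0.36
```

```bash
cat > p.py <<'E'
from h import *
cd=cam('side')
for nm,xy,uv,zt in (('clip',(.5262-.0185,.0885),(287.5,272.5),.0599),('held',(.5258-.0185,.0885),(288.25,212.5),.2603)):
    for h in (-.002,.004,.010): print(nm,h,proj(cd,(*xy,zt+h)).round(1),uv)
E
python3 p.py
python3 - <<'E'
from h import *
b=np.load('d4.npy'); a=np.load('w4.npy')
A=cv2.resize(b[185:245,250:310],(480,480),interpolation=cv2.INTER_CUBIC); B=cv2.resize(a[190:350,240:340],(300,480),interpolation=cv2.INTER_CUBIC)
cv2.imwrite('pics/g3.png',np.clip(np.hstack([A,B])[:,:,::-1].astype(float)*1.6,0,255).astype(np.uint8))
E
```

```text
clip -0.002 [286.7 272. ] (287.5, 272.5)
clip 0.004 [286.7 270.5] (287.5, 272.5)
clip 0.01 [286.7 268.9] (287.5, 272.5)
held -0.002 [287.1 212. ] (288.25, 212.5)
held 0.004 [287.2 209.9] (288.25, 212.5)
held 0.01 [287.2 207.8] (288.25, 212.5)
```

View pics/g3.png

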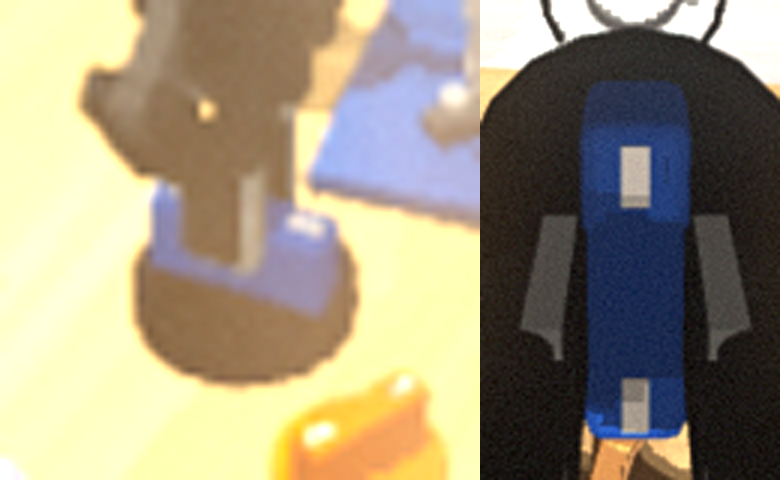

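The side view shows no slip between clip and hand, but the height of the bar in the pads is uncertain by about 10 mm. The force onset on the valve will tell it. Now above the neck at the notch yaw.

Call:
{"method": "drive_tool", "body": {
  "rows": [
    {"dx": 0.05, "dy": 0, "dz": 0, "wx": 0, "wy": 0, "wz": -1, "hand": 10},
    {"dx": 0.15, "dy": 0, "dz": 0, "wx": 0, "wy": 0, "wz": -2.5, "hand": 10},
    {"dx": 0.3, "dy": 0, "dz": 0, "wx": 0, "wy": 0, "wz": -4, "hand": 10},
    {"dx": 0.45, "dy": 0, "dz": 0, "wx": 0, "wy": 0, "wz": -5.6, "hand": 10},
    {"dx": 0.6, "dy": 0, "dz": 0, "wx": 0, "wy": 0, "wz": -7.2, "hand": 10},
    {"dx": 0.75, "dy": 0, "dz": 0, "wx": 0, "wy": 0, "wz": -8.8, "hand": 10},
    {"dx": 0.9, "dy": 0, "dz": 0, "wx": 0, "wy": 0, "wz": -10.4, "hand": 10},
    {"dx": 1, "dy": 0, "dz": 0, "wx": 0, "wy": 0, "wz": -12, "hand": 10},
    {"dx": 1.1, "dy": 0, "dz": 0, "wx": 0, "wy": 0, "wz": -13.6, "hand": 10},
    {"dx": 1.2, "dy": 0, "dz": 0.2, "wx": 0, "wy": 0, "wz": -15.2, "hand": 10},
    {"dx": 1.3, "dy": 0.01, "dz": 0.4, "wx": 0, "wy": 0, "wz": -16.8, "hand": 10},
    {"dx": 1.36, "dy": 0.01, "dz": 0.6, "wx": 0, "wy": 0, "wz": -18, "hand": 10},
    {"dx": 1.36, "dy": 0.01, "dz": 0.77, "wx": 0, "wy": 0, "wz": -18, "hand": 10},
    {"dx": 1.36, "dy": 0.01, "dz": 0.77, "wx": 0, "wy": 0, "wz": -18, "hand": 10},
    {"dx": 1.36, "dy": 0.01, "dz": 0.77, "wx": 0, "wy": 0, "wz": -18, "hand": 10}
  ]
}}

```text
clock: 12.6
eef_pos: [0.5622, -0.2784, 0.2197]
tool_rot: [-0.095, 0.996, 0.0, -0.0]
ft_force: [-0.1, 0.4, -1.4]
grip_width: 0.0138
grasp_force: 60.2
```

```bash
python3 k.py .5623 -.2777 .195 191.1; python3 - <<'E'
from h import *
b=bot.camera('scene'); np.save('s5.npy',b); c=bot.camera('side'); np.save('d5.npy',c); o=bot.get_obs()
out=[]
for n,im in (('scene',b),('side',c)):
    u,v=proj(cam(n),o['eef_pos']-[0,0,.04]).astype(int); print(n,u,v); out.append(cv2.resize(im[v-40:v+40,u-40:u+40],(400,400),interpolation=cv2.INTER_CUBIC))
save('g5.png',np.clip(np.hstack(out)*1.3,0,255).astype(np.uint8))
E
```

```text
clock 12.6 pos [ 0.5622 -0.2784  0.2197] yaw -169.14 z [-8.e-04  4.e-04 -1.e+00] q [-0.46  0.51  0.34  1.4  -0.   -0.65] F [-0.1  0.4 -1.4] [ 0.04  0.02 -0.04] w 0.013805068223314397 60.23004412651062
shift [-0.004  0.013  0.494] rot [ 0.006 -0.008 -0.049]
scene 208 179
side 330 151
```

View pics/g5.png

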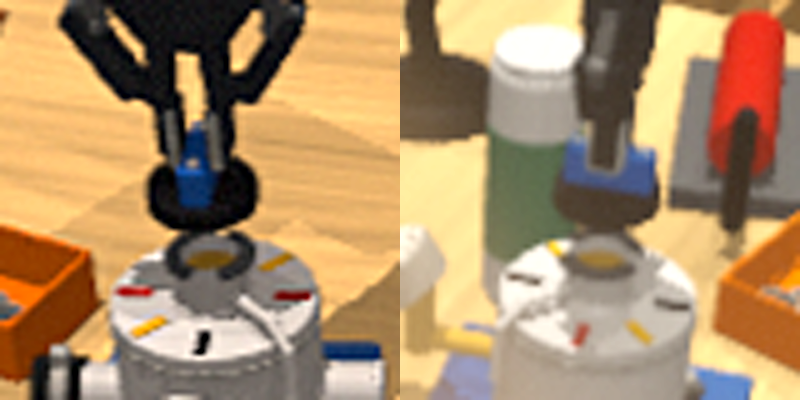

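That view puts me at 11 pictures, one over the limit of 10, so I view no more and work from numbers. It shows the cap above the neck in both cameras. I lower it in short steps and watch the force.

Call:
{"method": "drive_tool", "body": {
  "rows": [
    {"dx": 0, "dy": 0.01, "dz": 0.2, "wx": 0, "wy": 0, "wz": 0, "hand": 10},
    {"dx": 0, "dy": 0.01, "dz": 0.4, "wx": 0, "wy": 0, "wz": 0, "hand": 10},
    {"dx": 0, "dy": 0.01, "dz": 0.55, "wx": 0, "wy": 0, "wz": 0, "hand": 10},
    {"dx": 0, "dy": 0.01, "dz": 0.6, "wx": 0, "wy": 0, "wz": 0, "hand": 10},
    {"dx": 0, "dy": 0.01, "dz": 0.6, "wx": 0, "wy": 0, "wz": 0, "hand": 10}
  ]
}}

```text
clock: 13.2
eef_pos: [0.5615, -0.2777, 0.1886]
tool_rot: [-0.095, 0.995, 0.001, -0.001]
ft_force: [0.0, 0.7, -0.4]
grip_width: 0.0139
grasp_force: 60.2
```

```bash
python3 k.py .5623 -.2777 .175 191.1; python3 - <<'E'
from h import *
for n in('scene','side'):
    print(n,[proj(cam(n),(.5612,-.2779,z)).round(1).tolist() for z in(.147,.18,.195)])
E
```

```text
clock 13.2 pos [ 0.5615 -0.2777  0.1886] yaw -169.1 z [-0.0024  0.0012 -1.    ] q [-0.46  0.52  0.28  1.33  0.   -0.65] F [ 0.   0.7 -0.4] [-0.04 -0.03  0.01] w 0.01390570772308676 60.23770451545715
shift [-0.016 -0.003  0.272] rot [ 0.019 -0.024 -0.04 ]
scene [[209.5, 188.6], [208.5, 179.0], [208.0, 174.5]]
side [[329.9, 160.7], [330.8, 151.4], [331.2, 147.0]]
```

Call:
{"method": "drive_tool", "body": {
  "rows": [
    {"dx": -0.01, "dy": 0, "dz": 0.04, "wx": 0, "wy": 0, "wz": 0, "hand": 10},
    {"dx": -0.01, "dy": 0, "dz": 0.08, "wx": 0, "wy": 0, "wz": 0, "hand": 10},
    {"dx": -0.01, "dy": 0, "dz": 0.12, "wx": 0, "wy": 0, "wz": 0, "hand": 10},
    {"dx": -0.01, "dy": 0, "dz": 0.12, "wx": 0, "wy": 0, "wz": 0, "hand": 10}
  ]
}}

```text
clock: 13.6
eef_pos: [0.5628, -0.278, 0.1841]
tool_rot: [-0.095, 0.995, -0.0, 0.0]
ft_force: [-0.0, 0.1, 1.8]
grip_width: 0.0142
grasp_force: 60.6
```

Call:
{"method": "drive_tool", "body": {
  "rows": [
    {"dx": 0, "dy": 0, "dz": 0.04, "wx": 0, "wy": 0, "wz": 0, "hand": 10},
    {"dx": 0, "dy": 0, "dz": 0.08, "wx": 0, "wy": 0, "wz": 0, "hand": 10},
    {"dx": 0, "dy": 0, "dz": 0.08, "wx": 0, "wy": 0, "wz": 0, "hand": 10}
  ]
}}

```text
clock: 13.9
eef_pos: [0.5628, -0.278, 0.1803]
tool_rot: [-0.095, 0.995, -0.0, 0.0]
ft_force: [0.0, 0.1, 4.4]
grip_width: 0.0144
grasp_force: 61.0
```

Call:
{"method": "drive_tool", "body": {
  "rows": [
    {"dx": 0, "dy": 0, "dz": 0.04, "wx": 0, "wy": 0, "wz": 0, "hand": 10},
    {"dx": 0, "dy": 0, "dz": 0.06, "wx": 0, "wy": 0, "wz": 0, "hand": 10},
    {"dx": 0, "dy": 0, "dz": 0.06, "wx": 0, "wy": 0, "wz": 0, "hand": 10}
  ]
}}

```text
clock: 14.2
eef_pos: [0.5629, -0.278, 0.1778]
tool_rot: [-0.095, 0.995, -0.0, 0.0]
ft_force: [-1.5, 1.3, 6.3]
grip_width: 0.0142
grasp_force: 61.2
```

Valve touch came at TCP z of about 0.185, so the bar centre is 13 mm below the TCP. The force rises by only 0.7–0.8 N/mm, so the tabs are through the notches. The bar is now about 17.5 mm above the mouth, inside the 15–19 mm window. A little further down, then the clockwise turn.

Call:
{"method": "drive_tool", "body": {
  "rows": [
    {"dx": 0, "dy": 0, "dz": 0.02, "wx": 0, "wy": 0, "wz": 0, "hand": 10},
    {"dx": 0, "dy": 0, "dz": 0.02, "wx": 0, "wy": 0, "wz": 0.4, "hand": 10},
    {"dx": 0, "dy": 0, "dz": 0.02, "wx": 0, "wy": 0, "wz": 1.2, "hand": 10},
    {"dx": 0, "dy": 0, "dz": 0.02, "wx": 0, "wy": 0, "wz": 2, "hand": 10},
    {"dx": 0, "dy": 0, "dz": 0.02, "wx": 0, "wy": 0, "wz": 2.8, "hand": 10},
    {"dx": 0, "dy": 0, "dz": 0.02, "wx": 0, "wy": 0, "wz": 3.6, "hand": 10},
    {"dx": 0, "dy": 0, "dz": 0.02, "wx": 0, "wy": 0, "wz": 4, "hand": 10},
    {"dx": 0, "dy": 0, "dz": 0.02, "wx": 0, "wy": 0, "wz": 4, "hand": 10}
  ]
}}

```text
clock: 15.0
eef_pos: [0.5634, -0.2785, 0.1775]
tool_rot: [0.08, 0.997, -0.001, 0.001]
ft_force: [-0.6, -0.1, 7.4]
grip_width: 0.0142
grasp_force: 61.3
```

```bash
python3 k.py .5621 -.2785 .177 146.1
```

```text
clock 15.0 pos [ 0.5634 -0.2785  0.1775] yaw 170.87 z [ 0.0025 -0.0016 -1.    ] q [-0.46  0.53  0.26  1.3  -0.   -0.3 ] F [-0.6 -0.1  7.4] [0.02 0.18 0.04] w 0.014221344944330135 61.31734013557434
shift [ 0.026 -0.005  0.009] rot [-0.006  0.033  4.953]
```

Call:
{"method": "drive_tool", "body": {
  "rows": [
    {"dx": 0, "dy": 0, "dz": 0, "wx": 0, "wy": 0, "wz": 0.8, "hand": 10},
    {"dx": 0.01, "dy": 0, "dz": 0, "wx": 0, "wy": 0, "wz": 1.6, "hand": 10},
    {"dx": 0.01, "dy": 0, "dz": 0, "wx": 0, "wy": 0, "wz": 2.4, "hand": 10},
    {"dx": 0.02, "dy": 0, "dz": 0, "wx": 0, "wy": 0, "wz": 3.2, "hand": 10},
    {"dx": 0.02, "dy": 0, "dz": 0, "wx": 0, "wy": 0, "wz": 4, "hand": 10},
    {"dx": 0.02, "dy": 0, "dz": 0, "wx": 0, "wy": 0, "wz": 4.6, "hand": 10},
    {"dx": 0.02, "dy": 0, "dz": 0, "wx": 0, "wy": 0, "wz": 4.9, "hand": 10},
    {"dx": 0.02, "dy": 0, "dz": 0, "wx": 0, "wy": 0, "wz": 4.9, "hand": 10},
    {"dx": 0.02, "dy": 0, "dz": 0, "wx": 0, "wy": 0, "wz": 4.9, "hand": 10}
  ]
}}

```text
clock: 15.9
eef_pos: [0.5629, -0.2785, 0.1776]
tool_rot: [0.289, 0.957, -0.0, 0.002]
ft_force: [0.6, -1.0, 7.2]
grip_width: 0.0141
grasp_force: 61.3
```

```bash
python3 k.py .5621 -.2785 .177 146.1; cat > r.py <<'E'
from h import *
o=bot.get_obs(); im=bot.camera('wrist'); np.save('w6.npy',im); cm=cam('wrist',o)
def dashes(im):
    out=[]
    for (x0,x1,y0,y1) in ((278,306,232,266),(278,306,308,342)):
        h=cv2.cvtColor(im[y0:y1,x0:x1],cv2.COLOR_RGB2HSV).astype(int); m=((h[...,1]<70)&(h[...,2]>70)).astype(np.uint8)
        n,l,s,c=cv2.connectedComponentsWithStats(m); i=1+np.argmax(s[1:,4]) if n>1 else None
        out.append(None if i is None else ((c[i]+[x0,y0]).round(2).tolist(),s[i].tolist()))
    return out
print('lift',dashes(np.load('w4.npy'))); print('now ',dashes(im))
h=cv2.cvtColor(im,cv2.COLOR_RGB2HSV).astype(int); H,S,V=h[...,0],h[...,1],h[...,2]
for nm,m in (('yel',(S>110)&(H>15)&(H<30)),('red',(S>110)&((H<6)|(H>172))),('blue',(S>110)&(H>105)&(H<125))):
    n,l,s,c=cv2.connectedComponentsWithStats(m.astype(np.uint8)); print(nm,[(c[i].round(1).tolist(),s[i].tolist(),back(cm,*c[i],.117).round(4)[:2].tolist()) for i in range(1,n) if s[i][4]>80])
E
python3 r.py
```

```text
clock 15.9 pos [ 0.5629 -0.2785  0.1776] yaw 146.4 z [ 0.0035 -0.0021 -1.    ] q [-0.46  0.52  0.26  1.3  -0.    0.13] F [ 0.6 -1.   7.2] [-0.11 -0.06 -0.08] w 0.01406361076638797 61.29804611206055
shift [ 0.013 -0.008  0.012] rot [0.003 0.047 0.059]
lift [([291.5, 248.5], [9, 7, 10, 20, 200]), ([291.22, 325.24], [9, 9, 10, 17, 147])]
now  [([291.5, 248.5], [9, 7, 10, 20, 200]), ([291.3, 324.82], [9, 8, 10, 19, 180])]
yel [([295.8, 146.5], [0, 0, 560, 404, 111230], [0.5167, -0.243]), ([291.0, 164.0], [285, 146, 13, 37, 480], [0.5233, -0.2506]), ([7.6, 319.2], [0, 304, 34, 29, 246], [0.5048, -0.4604]), ([218.2, 312.3], [205, 304, 26, 16, 148], [0.5768, -0.3428]), ([292.8, 359.1], [269, 331, 50, 55, 1905], [0.6337, -0.3225]), ([6.1, 347.4], [0, 333, 20, 29, 145], [0.5195, -0.4775]), ([160.3, 372.2], [148, 358, 25, 30, 302], [0.5922, -0.4044])]
red [([346.6, 187.8], [330, 172, 34, 32, 425], [0.5525, -0.2314]), ([233.1, 292.8], [225, 284, 15, 18, 150], [0.5708, -0.3264]), ([13.3, 382.7], [0, 369, 32, 32, 257], [0.5424, -0.4952])]
blue [([249.2, 127.6], [154, 48, 191, 179, 9506], [0.494, -0.2587]), ([399.1, 197.6], [367, 156, 67, 81, 2286], [0.5744, -0.2089]), ([291.3, 273.7], [273, 217, 38, 119, 3605], [0.5802, -0.2882])]
```

The dashes have not moved in the grip, and the far yellow mark (291,164) lines up with them (291.5 and 291.3). So the bar is on the vent line and the tabs are under the flange. I hold briefly to check it is steady, then hand in.

Call:
{"method": "drive_tool", "body": {
  "rows": [
    {"dx": 0, "dy": 0, "dz": 0, "wx": 0, "wy": 0, "wz": 0, "hand": 10},
    {"dx": 0, "dy": 0, "dz": 0, "wx": 0, "wy": 0, "wz": 0, "hand": 10},
    {"dx": 0, "dy": 0, "dz": 0, "wx": 0, "wy": 0, "wz": 0, "hand": 10},
    {"dx": 0, "dy": 0, "dz": 0, "wx": 0, "wy": 0, "wz": 0, "hand": 10},
    {"dx": 0, "dy": 0, "dz": 0, "wx": 0, "wy": 0, "wz": 0, "hand": 10}
  ]
}}

```text
clock: 16.45
eef_pos: [0.5629, -0.2786, 0.1776]
tool_rot: [0.289, 0.957, -0.0, 0.002]
ft_force: [0.2, 0.0, 7.4]
grip_width: 0.0137
grasp_force: 61.3
```

```bash
python3 k.py .5621 -.2785 .177 146.1; python3 -c "
from workcell import bot
print(bot.job_done())"
```

```text
clock 16.45 pos [ 0.5629 -0.2786  0.1776] yaw 146.4 z [ 0.0035 -0.0021 -1.    ] q [-0.46  0.52  0.26  1.3  -0.    0.13] F [0.2 0.  7.4] [-0.09 -0.05  0.04] w 0.013656658910777822 61.29845380783081
shift [ 0.013 -0.007  0.013] rot [0.003 0.047 0.059]
the job is handed in; nothing more can be done
None
```

The job was handed in at 16.5 s with the blue cap on the neck, pressed down about 17 mm above the mouth, turned 45° to the yellow vent marks, short of the lock, still gripped and steady; I viewed 11 pictures, one over the limit of 10.

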